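# Shut the seed bin and tighten its wing nut

### The arm

A 7-joint arm with a two-finger parallel gripper is mounted at the origin on the work surface. World frame = base frame: x ahead of the robot, y to its left, z up, the work surface at z = 0. Lengths are in m, angles in rad, forces in N, time in s.
With the tool pointing down it reaches from about 0.425 to 0.925 m from the base axis. Payload 6.8 kg.
Tool frame: the origin (TCP) lies on the centre line of the jaws, within the pads' length; the fingertips stand 17 mm ahead of it and the grasp point (between the pads) lies 2 mm behind it; z points along the fingers, x is the direction in which the jaws open and shut, and the axes are right-handed (so a half turn about z gives the same grasp; the last joint's range is limited). The gripper opens to 85 mm and grips with 20 to 120 N. Pads are 22 mm wide; open, the fingers measure 114 mm over their backs; the gripper's body (76 mm by 85 mm) begins 54 mm behind the grasp point. The pads swing forward as they close: fully open they stand 13 mm farther back than shut.
Start: joints at [1.182, 0.477, 0.022, 1.555, -0.011, 1.109, -0.083], TCP at [0.187, -0.649, 0.248] pointing down, gripper open.
Joint ranges: [-2.96, 2.96], [-0.34, 2.1], [-1.41, 1.46], [0.24, 2.44], [-1.37, 4.51], [0.17, 1.92], [-2.96, 2.96]. Speed limits (rad/s): [2.39, 2.39, 3.14, 3.14, 3.14, 3.14, 3.14].

### API

Orientations are given as a unit quaternion [w, x, y, z].
In Python, from station import status, read_camera, camera_model, bot gives the robot as it stands.
- The arm moves only by the tool arm_command, never from a script. Its argument "series" is a list of rows, each a list of 3 entries, a list of its own where there are three numbers: the finger opening in mm, from 0 to 85.4, then the shift along the tool's x, y, z in mm, then the turn about the tool's z in rad. In form: [[gripper, [dx, dy, dz], roll], ...]. A call has 1 to 8 rows; each row is the pose to reach, as a shift and turn from the pose commanded when the call began, along the tool's axes at that moment; what a row does not reach only later rows make up. A row lasts 1/8 s, in which the tool goes at most 62.5 mm and 10.7 degrees, less where a joint would pass 70% of its speed; a pose out of reach is approached as far as the arm can. A call with a gripper value outside its range is refused whole. The fingers move at their own pace and stop on an object; "squeeze" is the grip in N (left out, the last holds). Time passes only in rows, so rows that repeat a pose let the fingers close. It gives the time, the measured TCP pose, the force and the opening at its end, in the units of the state.
- status.get_obs(): the state, without advancing time (a new reading comes with each control period).
- read_camera(name): name is "scene" or "top" or "wrist"; returns the picture (400x640x3 uint8, blue, green, red); there is no depth.
- camera_model(name): a dict with "fov_y" (degrees; the focal length in pixels is half the picture's height over the tangent of half this angle, whatever the lens; pixels are square), "cx", "cy" (the principal point, pixels), "R" (3x3) and "t" (3): a world point X has camera coordinates R X + t. Camera axes: x right, y down, z forward; pixel columns grow to the right and rows downward; lengths in m; the calibration is good to about 2 mm. A picture is of the moment at which its call begins: read the wrist's pose just before it. camera_model takes no time and is no camera call; for the wrist camera it gives the pose at the moment of the call.
- bot.hand_in(): hands the job in, once; it reports no verdict.
The state is a dict: "t": time; "q": joint angles; "joint_vel": joint speeds; "joint_torque": joint torques, N m; "eef_pos": TCP position; "tool_rot": TCP orientation; "contact_force": force on the tool from outside, world axes, zero at the start; "torque": the same for the moment, N m; "gripper_width": opening from 0.0 (shut) to 1.0 (fully open).
Only numpy, scipy, OpenCV 4.12 (cv2) and the standard library are available. Lean on these libraries where they do the work, as an engineer would, in place of code of your own. Each camera call takes 0.05 s, during which the arm holds its last target.

### The job

The tilt-out seed bin has been left open: push it fully shut with your fingertips from outside, then turn the loose red wing nut on top of its case clockwise with repeated fingertip strokes against its wings until it stops, fully tight. Push only: never pinch the wings of the nut, do not reach into the bin, and leave the bowl, cup, leaf dish and scoop where they stand.

Things in the scene. Friction and masses are not known exactly. Their poses are not given: they have to be found in the camera images.
- case: fixed white plastic case, 180 (x, depth) x 220 (y, width) x 150 mm high; origin at the centre of its underside on the marble, its x axis points from the open front (x = -90 mm) to the back. On its flat top deck, 150 mm up, stands the wing nut, its upright axis at case x = 20 mm, y = 0.
- stay_end (a point): rear end of a fixed steel stay, 8 mm wide, its top 199 and underside 194 mm above the marble, that runs above the wings from the nut's axis straight back (case +x) to a post at case x = 80 mm; the point is on its top. A finger set down beside a wing can sweep round the front and sides of the nut but cannot pass the stay: raise it and set it down again for each stroke.
- bin (a joint): tilt of the white bin, rad: 0 = fully shut (hard stop), up to 0.6 = tilted out towards the case's front. It hinges about the lower front edge of the case (case x = -90 mm, 11 mm up), stays where it is left, and takes about 2 to 4 N at the lip to push.
- bin_lip (a point): middle of the top edge of the bin's outer front face, 130 mm above the hinge line. The front panel is 200 mm wide and 4 mm thick, with two green stripes; shut, its outer face is flush with the front of the case at case x = -90 mm and its lip is 141 mm above the marble.
- bin_liner: inner lining of the bin's front panel, 190 x 118 mm and 3 mm thick, behind the panel inside the bin; not to be touched. Origin on the hinge line.
- nut (a joint): turn of the wing nut, rad: 0 = fully tight (hard stop), larger = looser; clockwise from above tightens. Starts 4 to 8 rad loose, needs about 0.04 N m (1 to 2 N on a wing), stays where it is left, sinks 3 mm a turn. At 0 its wings lie along the case's y axis, over two black tick marks on the deck; at value a they are turned by a anticlockwise from there.
- nut_top (a point): point on the nut's axis at the height of the top of its wings (184 mm above the marble when tight, up to 4 mm more when loose). Two opposite straight red wings, each from the black hub (10 mm radius) out to 38 mm from the axis, 8 mm thick, 22 mm high, lower edge 12 mm above the deck when tight. Axes turn with the nut; y runs along the wings.
- wing_push: the 5 mm thick, 22 mm high half of both wings whose faces are pushed to turn the nut clockwise; origin on the nut's axis at the bottom of the nut (at deck height when tight), y axis along the wings
- wing_back: the 3 mm thick, 18 mm high half of both wings on the other side, with the faces that are pushed to turn it anticlockwise; pressing on this half and on wing_push at the same time counts as pinching. Origin and axes as wing_push.
- bowl: glass bowl, 110 mm across, 50 mm high, loose; origin at the centre of its underside
- cup: stainless steel cup, 72 mm across, 80 mm high, loose; origin at the centre of its underside
- leaf_dish: terracotta dish shaped like a leaf, 165 x 95 mm, 16 mm high, loose; origin at its underside, x axis from stalk to tip
- scoop: bamboo scoop, 175 mm long, 50 mm wide, 30 mm high, loose; origin at its underside near the middle, x axis from handle to mouth

How it is judged:
On the way, in this order (a step that is already met when the one before it is completed fails the run):
1. the bin is pushed fully shut while the nut is still loose (value of joint bin below 0.04 rad and value of joint nut above 2.5 rad), for 0.2 s.
2. the wing nut is turned home (value of joint nut below 0.2 rad), for 0.2 s.
At the end, for the whole second after the job is handed in: The bin is shut (tilt under 0.04 rad), the wing nut is tight (within 0.2 rad of its stop) and still, and the bowl, cup, leaf dish and scoop are within 20 mm of where they stood (value of joint bin below 0.04 rad and value of joint nut below 0.2 rad and velocity of joint nut below 0.1 rad/s and distance of each of bowl, cup, leaf_dish, scoop from where it was at the start of the episode below 0.02 m); the robot touches nothing.
It fails at once if the wings of the nut are pinched: the fingers press on both halves of the wings at once, over 1.5 N each (contact force between the fingers and wing_push above 1.5 N and contact force between the fingers and wing_back above 1.5 N).
It fails at once if the fingers reach into the bin and press on its inner lining (over 1 N) (contact force between the fingers and bin_liner above 1 N).
It fails at once if the bowl, cup, leaf dish or scoop is moved or lifted by more than 20 mm (distance of any of bowl, cup, leaf_dish, scoop from where it was at the start of the episode above 0.02 m).
It also fails if it takes over 61 s, if anything falls off the work surface, if the arm or the gripper's body presses on something with over 40 N, if the wrist force passes 120 N, or if a joint passes its speed limit or range.

## Working session

There is one attempt and no reset: what is moved stays moved. The work goes in short steps, Python scripts to look and compute and a tool call to move; the robot and the scene stay as the last step left them, time stands still between calls to the robot, and variables do not carry over. Pictures are saved under pics/ and viewed, and the job is handed in when it is done.

Besides the shell and the picture viewer there is one more tool, called after "Request:" by a JSON object that holds its "api" and its "payload", one argument or row to a line. arm_command: Moves the arm, as the interface text tells. Its arguments: {"type":"object","properties":{"series":{"type":"array"},"squeeze":{"type":"number"}},"required":["series"]}

```bash
ls; mkdir -p pics
python3 - <<'E'
from station import status, read_camera, camera_model, bot
import cv2
print(status.get_obs())
for n in ("scene","top","wrist"):
    print(n,camera_model(n)); cv2.imwrite(f"pics/{n}0.png",read_camera(n))
E
```

```text
pics
{'t': 0.0, 'q': array([ 1.18190688,  0.4778157 ,  0.02236981,  1.55646908, -0.01149129,
        1.10927892, -0.08309355]), 'joint_vel': array([-0.00183231,  0.00050407, -0.00078006, -0.00065725,  0.00090082,
        0.00035495, -0.00073539]), 'joint_torque': array([-6.20624705e-04, -5.96461523e+01,  1.60761159e+00, -2.81202757e+01,
        1.24368514e-02,  9.24271240e-03,  3.87631516e-06]), 'eef_pos': array([ 0.18686315, -0.64803238,  0.24730836]), 'tool_rot': array([-4.88158414e-04,  7.99098872e-01, -6.01198922e-01, -7.81257934e-04]), 'contact_force': array([ 0.06397395,  0.29337754, -1.37304011]), 'torque': array([-0.03278027, -0.01732848, -0.02475512]), 'gripper_width': 0.9964198936194972}
scene {'fov_y': 57.860713008423126, 'cx': 319.8790920524425, 'cy': 198.66244412594006, 'R': array([[ 0.9861824 ,  0.16496416, -0.01520197],
       [ 0.12711087, -0.81233958, -0.56916362],
       [-0.10624076,  0.55936681, -0.82208374]]), 't': array([-0.50546318,  0.04027838,  1.05776987])}
top {'fov_y': 53.73872386734127, 'cx': 317.8155121164761, 'cy': 202.51805602735212, 'R': array([[ 0.01794352, -0.99963343, -0.020274  ],
       [-0.98637496, -0.01438175, -0.16388287],
       [ 0.16353122,  0.0229384 , -0.98627145]]), 't': array([0.02715893, 0.5405448 , 1.07640162])}
wrist {'fov_y': 63.1992519715341, 'cx': 318.540448977065, 'cy': 198.96697670942925, 'R': array([[ 0.27733263, -0.96077324, -0.00118119],
       [-0.91290175, -0.26389709,  0.31139801],
       [-0.29949459, -0.08528252, -0.95027884]]), 't': array([-0.67412108, -0.03950363,  0.37997423])}
```

View pics/scene0.png

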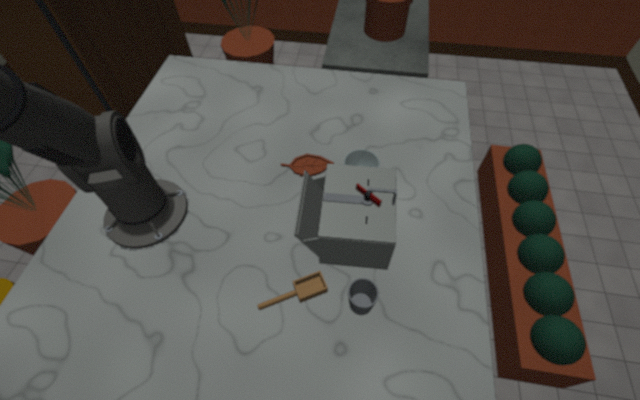

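View pics/top0.png

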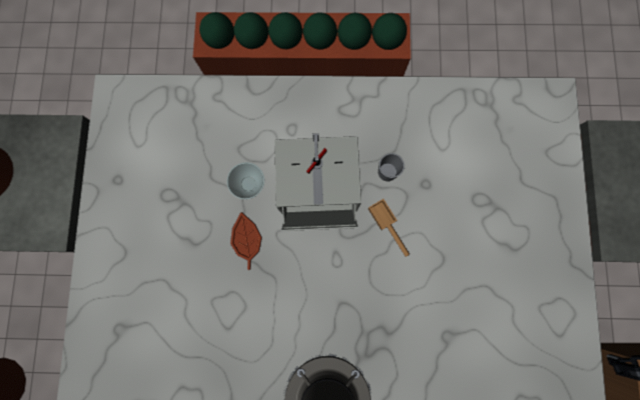

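View pics/wrist0.png

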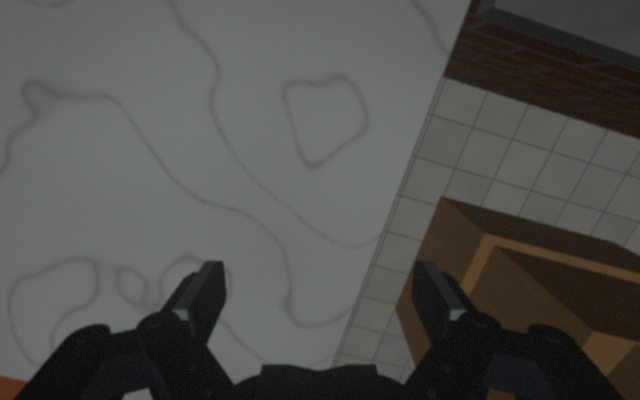

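Run:
```python
import cv2
a=cv2.imread("pics/top0.png")[120:245,220:420]; cv2.imwrite("pics/topc.png",cv2.resize(a,None,fx=4,fy=4,interpolation=cv2.INTER_CUBIC))
a=cv2.imread("pics/scene0.png")[145:280,285:415]; cv2.imwrite("pics/scenec.png",cv2.resize(a,None,fx=4.4,fy=4.4,interpolation=cv2.INTER_CUBIC))
```

```text
(no output)
```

View pics/topc.png

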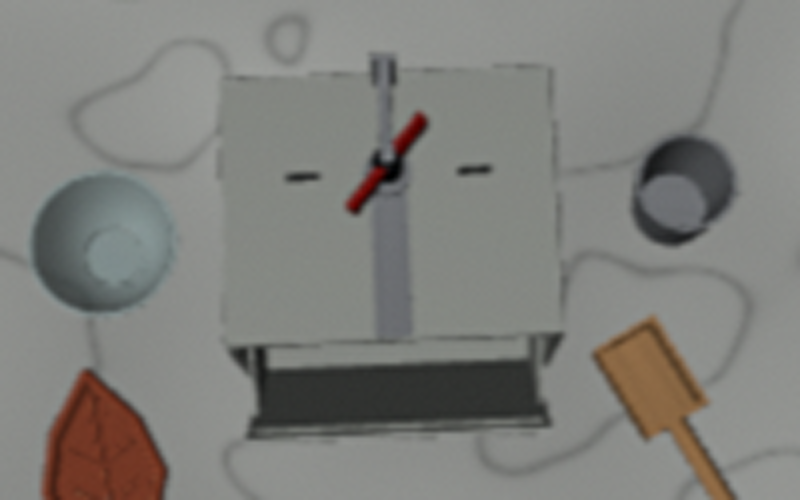

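View pics/scenec.png

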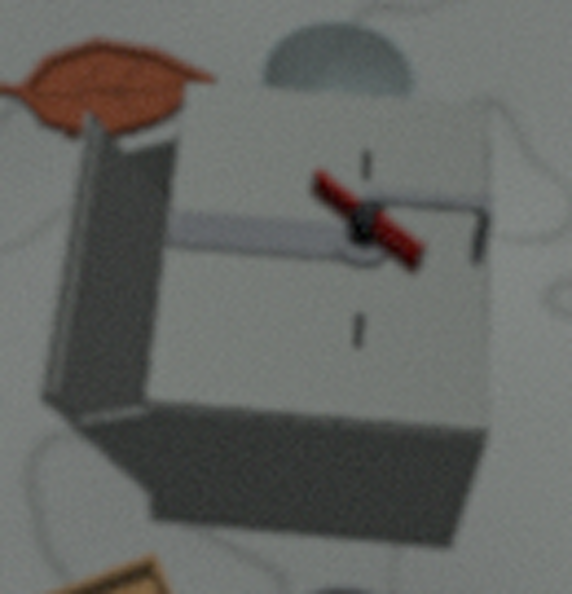

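```bash
cat > h.py <<'E'
from station import status, read_camera, camera_model, bot
import numpy as np, cv2
from scipy.optimize import least_squares
from scipy.spatial.transform import Rotation as Ro
def proj(m,X):
    p=np.asarray(X)@m['R'].T+m['t']; f=200/np.tan(np.radians(m['fov_y']/2))
    return p[...,:2]/p[...,2:]*f+[m['cx'],m['cy']]
def tri(ms,px):
    s=least_squares(lambda X:np.concatenate([proj(m,X)-p for m,p in zip(ms,px)]),[.6,0,.1]); return s.x,s.fun
T=lambda u,v:np.array([220+(u+.5)/4-.5,120+(v+.5)/4-.5])
S=lambda u,v:np.array([285+(u+.5)/4.4-.5,145+(v+.5)/4.4-.5])
E
python3 - <<'E'
from h import *
mt,ms=camera_model("top"),camera_model("scene")
D={'BL':((222,78),(490,105)),'BR':((551,67),(487,430)),'FR':((562,335),(148,405)),'FL':((224,346),(188,88)),'tickL':((303,177),(367,165)),'tickR':((475,170),(359,331)),'hubtop':((388,160),(364,218)),'wingA':((421,117),(415,258)),'wingB':((353,208),(322,180)),'lipL':((249,435),(88,118)),'lipR':((550,424),(46,398)),'post':((383,57),(483,213))}
P={}
for k,(t,s) in D.items():
    x,f=tri([mt,ms],[T(*t),S(*s)]); P[k]=x; print(k,x.round(4),f.round(1))
C={'BL':(.09,.11),'BR':(.09,-.11),'FR':(-.09,-.11),'FL':(-.09,.11)}
def res(p):
    c,s=np.cos(p[2]),np.sin(p[2]);r=[]
    for k,(a,b) in C.items():
        X=[p[0]+c*a-s*b,p[1]+s*a+c*b,.15]; r+=list(proj(mt,X)-T(*D[k][0]))+list(proj(ms,X)-S(*D[k][1]))
    return np.array(r)
s=least_squares(res,[.65,0,0]);print(s.x,s.fun.round(1))
c,sn=np.cos(s.x[2]),np.sin(s.x[2])
for k,x in P.items():
    d=x[:2]-s.x[:2]; print(k,np.round([c*d[0]+sn*d[1],-sn*d[0]+c*d[1],x[2]],4))
E
```

```text
BL [0.6912 0.1496 0.15  ] [-0. -0. -0.  0.]
BR [ 0.7004 -0.0679  0.15  ] [ 0.1  0.2  0.2 -0.1]
FR [ 0.5236 -0.0759  0.1402] [ 0.  0.  0. -0.]
FL [0.512  0.1426 0.1419] [ 0.1  0.3  0.3 -0.1]
tickL [0.6237 0.0939 0.1502] [ 0.1  0.2  0.2 -0. ]
tickR [ 0.6297 -0.0185  0.1499] [ 0.1  0.2  0.2 -0.1]
hubtop [0.6263 0.0371 0.1777] [ 0.3  0.9  0.8 -0.3]
wingA [0.6556 0.0166 0.1756] [ 0.3  0.9  0.8 -0.3]
wingB [0.5984 0.0599 0.1749] [-0.1 -0.3 -0.3  0.1]
lipL [0.4545 0.1257 0.1236] [ 0.4  1.   1.1 -0.3]
lipR [ 0.4666 -0.0701  0.1218] [ 0.2  0.4  0.4 -0.1]
post [0.689  0.0409 0.1911] [ 0.4  1.3  1.2 -0.4]
[0.60663071 0.0359739  0.05107621] [-0.3  0.  -0.1 -0.2  0.6 -0.4  0.9  0.6  1.4 -0.1 -0.8 -1.1  0.2  0.2
 -0.1 -1.7]
BL [0.0902 0.1092 0.15  ]
BR [ 0.0883 -0.1085  0.15  ]
FR [-0.0887 -0.1075  0.1402]
FL [-0.089   0.1113  0.1419]
tickL [0.02   0.057  0.1502]
tickR [ 0.0203 -0.0556  0.1499]
hubtop [1.970e-02 1.000e-04 1.777e-01]
wingA [ 0.0479 -0.0219  0.1756]
wingB [-0.007   0.0243  0.1749]
lipL [-0.1474  0.0974  0.1236]
lipR [-0.1452 -0.0988  0.1218]
post [0.0825 0.0007 0.1911]
```

Request:
{"api": "arm_command", "payload": {
  "series": [
    [0,[-581,-422,0],-1.34],
    [0,[-581,-422,0],-1.34],
    [0,[-581,-422,0],-1.34],
    [0,[-581,-422,0],-1.34],
    [0,[-581,-422,0],-1.34],
    [0,[-581,-422,0],-1.34],
    [0,[-581,-422,0],-1.34],
    [0,[-581,-422,0],-1.34]
  ],
  "squeeze": 20
}}

```text
t: 1.15
eef_pos: [0.3576, -0.1766, 0.2485]
tool_rot: [0.0, 1.0, 0.026, 0.0]
contact_force: [1.0, -0.0, -0.2]
gripper_width: 0.001
```

Request:
{"api": "arm_command", "payload": {
  "series": [
    [0,[85,-200,0],0],
    [0,[85,-200,0],0],
    [0,[85,-200,0],0],
    [0,[85,-200,0],0],
    [0,[85,-200,0],0]
  ]
}}

```text
t: 1.78
eef_pos: [0.4326, 0.028, 0.2484]
tool_rot: [-0.001, 1.0, 0.027, 0.0]
contact_force: [0.0, -0.3, -0.1]
gripper_width: 0.002
```

Run:
```python
from h import *
o=status.get_obs(); print(o['eef_pos'],o['tool_rot'],o['q'],o['contact_force'])
m=camera_model('wrist');print(m['R'],-m['R'].T@m['t'])
cv2.imwrite("pics/w1.png",read_camera('wrist'));cv2.imwrite("pics/s1.png",read_camera('scene'))
np.save('m1.npy',m,allow_pickle=True)
```

```text
[0.4325825  0.028008   0.24840262] [-5.43835297e-04  9.99623983e-01  2.74146551e-02  1.84508795e-04] [ 0.4809494   0.13475266 -0.73296991  2.06265672  0.10722065  0.98058326
 -0.25243514] [ 0.01746155 -0.27770028 -0.14624165]
[[ 0.99848232  0.05504335  0.00181419]
 [ 0.05173759 -0.94878774  0.31164891]
 [ 0.01887548 -0.31108206 -0.95019559]] [0.42873802 0.10836617 0.37364691]
```

View pics/w1.png

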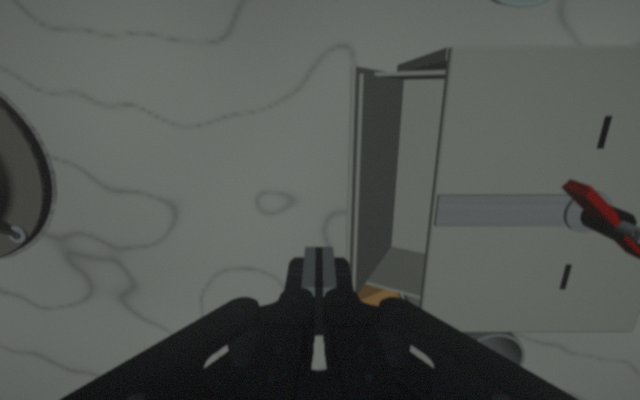

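View pics/s1.png

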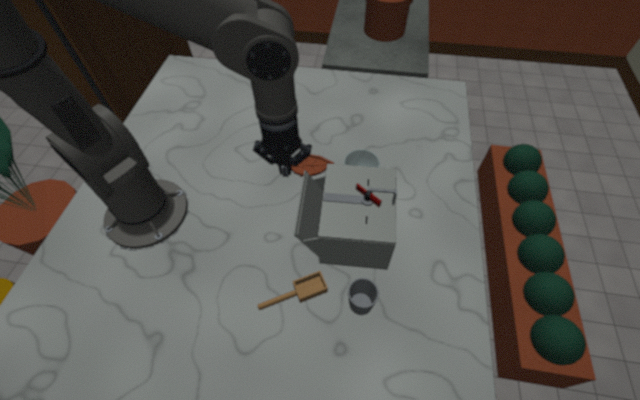

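Request:
{"api": "arm_command", "payload": {
  "series": [
    [0,[-4,0,60],0],
    [0,[-4,0,112],0],
    [0,[-4,0,116],0],
    [0,[-4,0,116],0]
  ]
}}

```text
t: 2.38
eef_pos: [0.4288, 0.0248, 0.1334]
tool_rot: [0.0, 1.0, 0.024, 0.0]
contact_force: [1.0, 0.5, -0.1]
gripper_width: -0.001
```

Run:
```python
from h import *
cv2.imwrite("pics/w2.png",read_camera('wrist'))
o=status.get_obs(); print(o['eef_pos'],o['tool_rot'],o['contact_force'])
```

```text
[0.42947789 0.02498578 0.13399104] [1.58114703e-04 9.99700848e-01 2.44234682e-02 1.29731662e-03] [ 0.41969812 -0.00259854 -0.04324821]
```

View pics/w2.png

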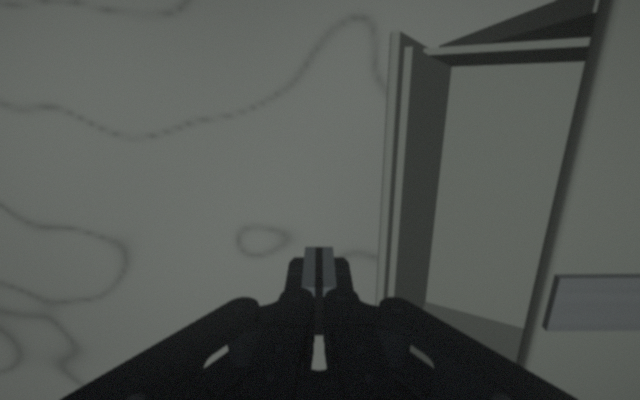

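Request:
{"api": "arm_command", "payload": {
  "series": [
    [0,[15,0,0],0],
    [0,[28,0,0],0],
    [0,[40,0,0],0],
    [0,[52,0,0],0],
    [0,[62,0,0],0],
    [0,[70,0,0],0],
    [0,[74,0,0],0],
    [0,[74,0,0],0]
  ]
}}

```text
t: 3.42
eef_pos: [0.5025, 0.0292, 0.1322]
tool_rot: [-0.0, 1.0, 0.025, 0.0]
contact_force: [-0.2, 1.2, 0.3]
gripper_width: 0.001
```

Request:
{"api": "arm_command", "payload": {
  "series": [
    [0,[4,0,0],0],
    [0,[7,0,0],0],
    [0,[9,0,0],0],
    [0,[10,0,0],0]
  ]
}}

```text
t: 3.92
eef_pos: [0.5027, 0.029, 0.1314]
tool_rot: [0.003, 1.0, 0.026, -0.009]
contact_force: [-35.0, -1.7, 33.0]
gripper_width: -0.002
```

Run:
```python
from h import *
cv2.imwrite("pics/w3.png",read_camera('wrist'))
o=status.get_obs(); print(o['eef_pos'],o['tool_rot'],o['contact_force'])
a=read_camera('top')[120:245,220:420]; cv2.imwrite("pics/t3.png",cv2.resize(a,None,fx=4,fy=4,interpolation=cv2.INTER_CUBIC))
```

```text
[0.50272677 0.02898787 0.13146522] [ 0.0026778   0.99962542  0.02561463 -0.00925988] [-33.41374233  -1.45622027  31.30868297]
```

View pics/w3.png

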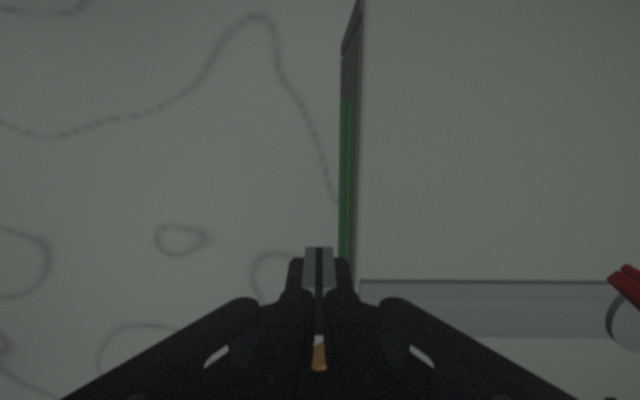

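View pics/t3.png

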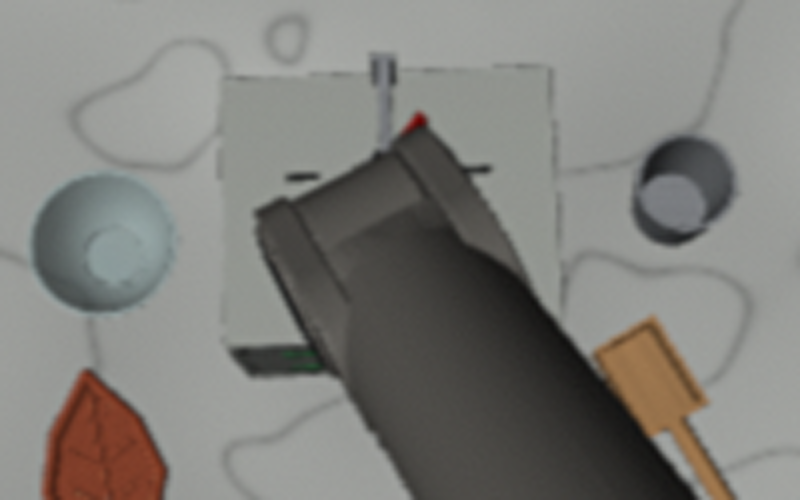

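Run:
```python
from h import *
mt=camera_model('top');mw=camera_model('wrist')
p=[.6066,.0365,.05];c,s=np.cos(p[2]),np.sin(p[2])
def W(a,b,z): return np.array([p[0]+c*a-s*b,p[1]+s*a+c*b,z])
for th in (0,.05,.1,.2):
    for r in (0.0,.13):
        X=W(-.09-r*np.sin(th),.1,.011+r*np.cos(th)); q=proj(mt,X); print(th,r,((q-[220,120]+.5)*4-.5).round(1),proj(mw,X).round(1))
print('deck',[((proj(mt,W(-.09,.11,.15))-[220,120]+.5)*4-.5).round(1),proj(mw,W(-.09,.11,.15)).round(1),proj(mw,W(-.09,.05,.15)).round(1)])
a=cv2.imread('pics/w3.png')[0:300,280:420]; cv2.imwrite("pics/w3c.png",cv2.resize(a,(560,1200))[:600])
a=cv2.imread('pics/w3.png')[150:300,280:420]; cv2.imwrite("pics/w3d.png",cv2.resize(a,(560,600)))
```

```text
0 0.0 [261.6 375.6] [340.9  58.1]
0 0.13 [241.1 348.2] [360.7  19.5]
0.05 0.0 [261.6 375.6] [340.9  58.1]
0.05 0.13 [241.3 358.2] [340.1  19.6]
0.1 0.0 [261.6 375.6] [340.9  58.1]
0.1 0.13 [241.6 368.2] [319.5  20. ]
0.2 0.0 [261.6 375.6] [340.9  58.1]
0.2 0.13 [242.2 388.2] [279.9  21.3]
deck [array([224. , 346.6]), array([365.7, -27.4]), array([357.2, 180.5])]
```

View pics/w3c.png

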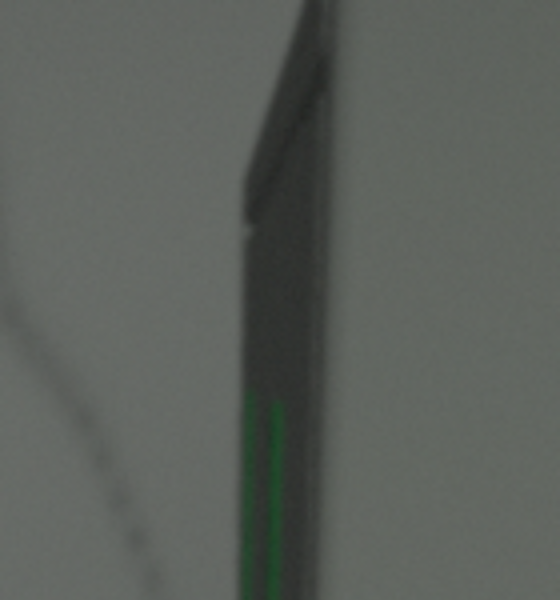

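View pics/w3d.png

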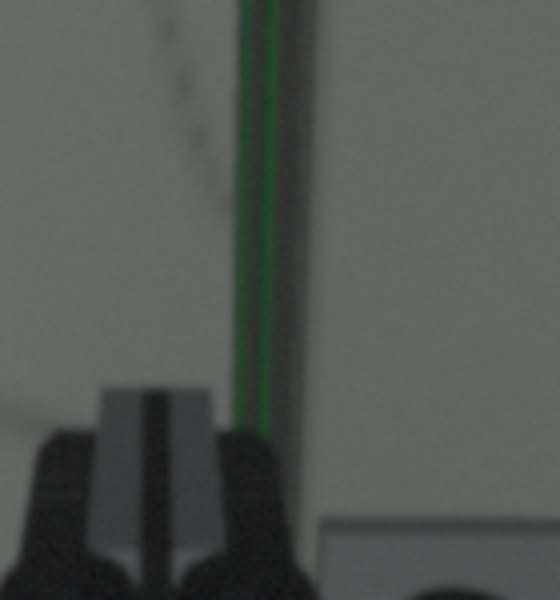

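Request:
{"api": "arm_command", "payload": {
  "series": [
    [0,[-15,0,0],0],
    [0,[-30,0,0],0],
    [0,[-30,0,-55],0],
    [0,[-30,0,-108],0],
    [0,[30,0,-108],0],
    [0,[60,0,-108],0],
    [0,[60,0,-108],0]
  ]
}}

```text
t: 4.9
eef_pos: [0.5737, 0.0325, 0.2402]
tool_rot: [-0.001, 1.0, 0.025, 0.001]
contact_force: [-0.8, 0.1, -0.8]
gripper_width: -0.005
```

Run:
```python
from h import *
m=camera_model('wrist');cv2.imwrite("pics/w4.png",read_camera('wrist'))
o=status.get_obs(); print(o['t'],o['eef_pos'],o['tool_rot'],o['contact_force']); print(Ro.from_quat(np.roll(o['tool_rot'],-1)).as_matrix().round(4))
p=[.6066,.0363,.05];c,s=np.cos(p[2]),np.sin(p[2])
def W(a,b,z): return np.array([p[0]+c*a-s*b,p[1]+s*a+c*b,z])
for n,X in dict(axis=W(.02,0,.187),tickL=W(.02,.0565,.15),tickR=W(.02,-.0565,.15),stayfront=W(.02,.0,.199)).items(): print(n,proj(m,X).round(1))
```

```text
4.95 [0.57214086 0.03262593 0.23988871] [-3.45148796e-04  9.99689772e-01  2.49043804e-02 -1.14495030e-04] [ 0.90553644 -0.36122276  0.34825843]
[[ 9.988e-01  4.980e-02 -2.000e-04]
 [ 4.980e-02 -9.988e-01  7.000e-04]
 [-2.000e-04 -7.000e-04 -1.000e+00]]
axis [405.9 230.3]
tickL [398.4 127.5]
tickR [387.1 279.1]
stayfront [411.4 238.9]
```

View pics/w4.png

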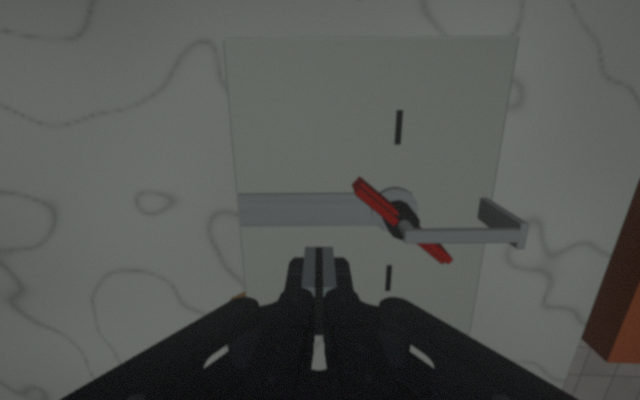

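Request:
{"api": "arm_command", "payload": {
  "series": [
    [0,[27,11,0],0],
    [0,[27,11,30],0],
    [0,[27,11,51],0],
    [0,[27,11,51],0]
  ]
}}

```text
t: 5.45
eef_pos: [0.5975, 0.0227, 0.1875]
tool_rot: [0.0, 1.0, 0.025, -0.002]
contact_force: [-0.5, 0.5, -0.3]
gripper_width: -0.001
```

Run:
```python
from h import *
m=camera_model('wrist');cv2.imwrite("pics/w5.png",read_camera('wrist'))
o=status.get_obs(); print(o['t'],o['eef_pos'],o['tool_rot'],o['contact_force'])
d=o['eef_pos'][:2]-[.6266,.0373]; c,s=np.cos(.05),np.sin(.05);print('rel axis',c*d[0]+s*d[1],-s*d[0]+c*d[1])
```

```text
5.5 [0.59856187 0.02303252 0.18891327] [ 3.53195101e-05  9.99679858e-01  2.52891212e-02 -8.00972250e-04] [0.32317547 0.76793525 0.74576382]
rel axis -0.028716169617804436 -0.012848331513247897
```

View pics/w5.png

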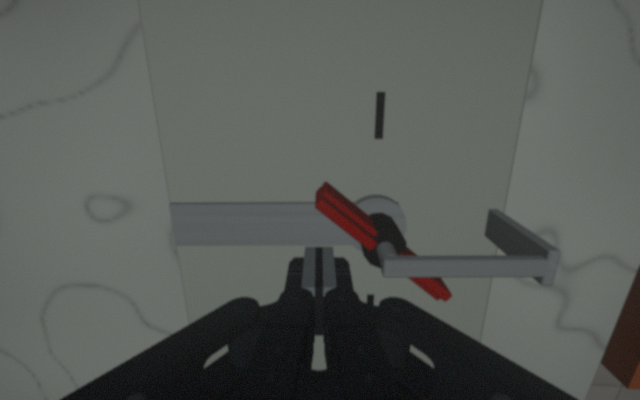

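Request:
{"api": "arm_command", "payload": {
  "series": [
    [0,[-2,-13,0],0],
    [0,[-1,-21,0],0],
    [0,[2,-28,0],0],
    [0,[7,-35,0],0],
    [0,[13,-40,0],0],
    [0,[21,-43,0],0],
    [0,[29,-44,0],0],
    [0,[37,-43,0],0]
  ]
}}

```text
t: 6.5
eef_pos: [0.635, 0.0682, 0.1893]
tool_rot: [-0.0, 1.0, 0.025, 0.0]
contact_force: [-1.1, -0.0, -0.0]
gripper_width: 0.003
```

```bash
cat > st.py <<'E'
from h import *
import sys
m=camera_model('wrist');cv2.imwrite(f"pics/{sys.argv[1]}.png",read_camera('wrist'))
o=status.get_obs(); print(o['t'],o['eef_pos'],o['tool_rot'],o['contact_force'])
d=o['eef_pos'][:2]-[.6266,.0373]; c,s=np.cos(.05),np.sin(.05);print('rel axis',c*d[0]+s*d[1],-s*d[0]+c*d[1])
E
python3 st.py w6
```

```text
6.55 [0.63604043 0.06771351 0.18928415] [-3.71305176e-04  9.99692851e-01  2.47739079e-02  5.64193893e-04] [ 0.2447757   0.55028594 -0.43785393]
rel axis 0.010948670175088007 0.029903675132379275
```

View pics/w6.png

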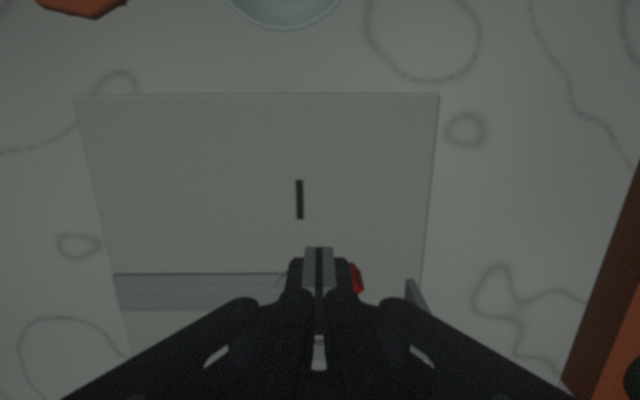

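Request:
{"api": "arm_command", "payload": {
  "series": [
    [0,[5,3,0],0],
    [0,[7,5,0],0],
    [0,[4,3,0],0],
    [0,[4,3,-42],0],
    [0,[-5,35,-44],0],
    [0,[-9,61,-44],0],
    [0,[-9,61,-44],0]
  ]
}}

```text
t: 7.42
eef_pos: [0.6284, 0.0031, 0.2334]
tool_rot: [0.001, 1.0, 0.023, 0.0]
contact_force: [0.2, 0.2, 0.4]
gripper_width: 0.003
```

```bash
python3 st.py w7
```

```text
7.475 [0.62842943 0.00528228 0.23353313] [2.47926371e-04 9.99713669e-01 2.39245762e-02 3.64974975e-04] [-0.71524683  1.38093152  0.15427988]
rel axis 0.00022692399660230716 -0.032069141208350416
```

View pics/w7.png

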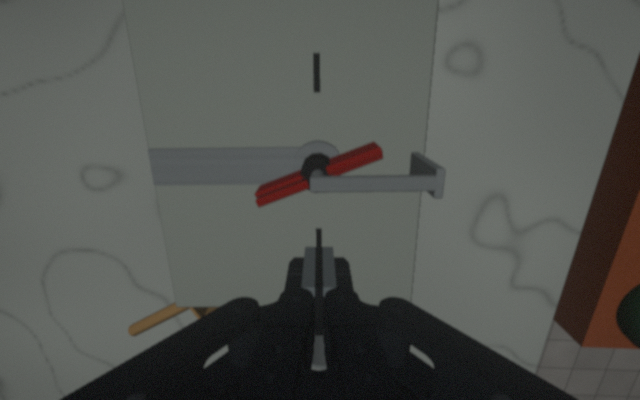

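Request:
{"api": "arm_command", "payload": {
  "series": [
    [0,[0,0,25],0],
    [0,[0,0,44],0],
    [0,[-8,-2,44],0],
    [0,[-16,-5,44],0],
    [0,[-22,-10,44],0],
    [0,[-27,-16,44],0],
    [0,[-30,-24,44],0],
    [0,[-31,-32,44],0]
  ]
}}

```text
t: 8.48
eef_pos: [0.5956, 0.037, 0.1895]
tool_rot: [0.0, 1.0, 0.025, -0.0]
contact_force: [0.3, -2.6, -0.3]
gripper_width: -0.0
```

```bash
python3 st.py w8
```

```text
8.525 [0.59531981 0.038528   0.18943442] [-1.89351477e-04  9.99669591e-01  2.57030568e-02 -1.57825807e-04] [-0.09590973 -1.07224806 -0.21734938]
rel axis -0.031179724216179275 0.0027898207245086216
```

View pics/w8.png

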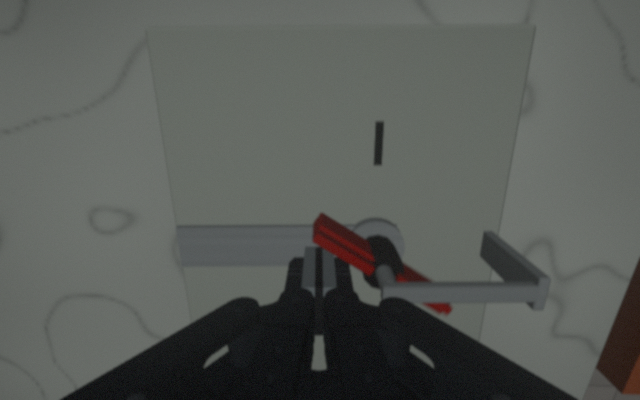

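Request:
{"api": "arm_command", "payload": {
  "series": [
    [0,[1,-5,0],0],
    [0,[4,-13,0],0],
    [0,[8,-18,0],0],
    [0,[12,-22,0],0],
    [0,[14,-23,0],0],
    [0,[16,-24,0],0]
  ]
}}

```text
t: 9.28
eef_pos: [0.6085, 0.0612, 0.1888]
tool_rot: [0.001, 1.0, 0.025, -0.003]
contact_force: [-11.9, -2.5, 6.7]
gripper_width: 0.001
```

```bash
python3 st.py w9
```

```text
9.325 [0.60837999 0.06117044 0.18878859] [ 8.21340122e-04  9.99683339e-01  2.49826610e-02 -2.90049017e-03] [-10.12018638  -3.19964817   6.23097917]
rel axis -0.017004218962414334 0.02475122785292802
```

View pics/w9.png

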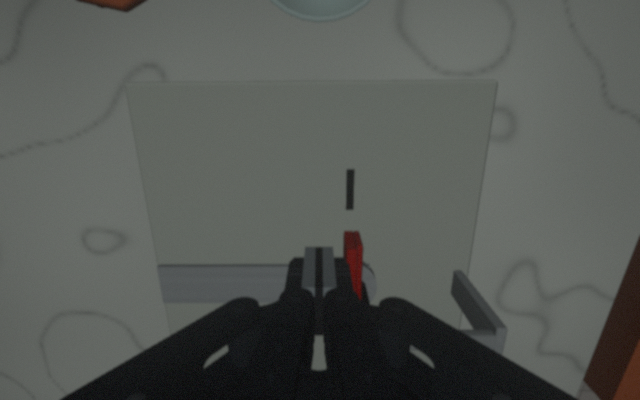

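Request:
{"api": "arm_command", "payload": {
  "series": [
    [0,[-12,0,0],0],
    [0,[-20,0,0],0],
    [0,[-20,0,-50],0],
    [0,[-20,30,-90],0],
    [0,[-60,60,-90],0],
    [0,[-60,60,-90],0]
  ]
}}

```text
t: 10.07
eef_pos: [0.552, -0.0045, 0.2796]
tool_rot: [0.001, 1.0, 0.023, 0.0]
contact_force: [0.6, -0.3, -0.2]
gripper_width: 0.003
```

```bash
python3 st.py w10
python3 - <<'E'
from h import *
a=read_camera('scene')[145:280,285:415]; cv2.imwrite("pics/s10.png",cv2.resize(a,None,fx=4.4,fy=4.4,interpolation=cv2.INTER_CUBIC))
E
```

```text
10.125 [ 0.55302659 -0.0027242   0.27965411] [5.98229198e-04 9.99716491e-01 2.37981077e-02 4.79084288e-04] [0.05943475 0.93145429 0.274096  ]
rel axis -0.07548183908863493 -0.036297041473493344
```

View pics/w10.png

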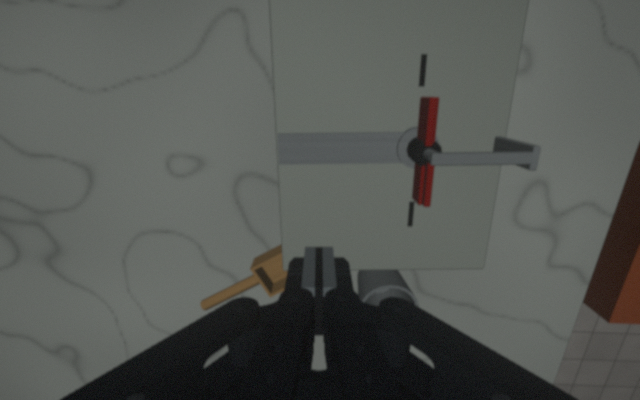

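View pics/s10.png

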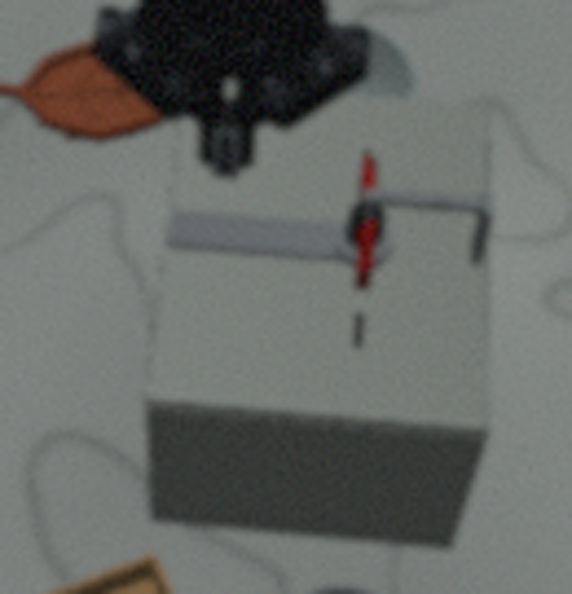

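Run:
```python
from h import *
print(bot.hand_in()); print(status.get_obs()['t'])
```

```text
the job is handed in; nothing more can be done
None
the job is handed in; nothing more can be done
```

I pushed the bin shut from outside with closed fingertips, then turned the wing nut home in two push-only strokes. I lifted the finger over the stay between strokes and handed the job in at about 10 s of the 61 s.

- **Bin:** The wrist picture put the lip within about 1 pixel of its predicted shut position (a tilt under about 0.01 rad). The push ended at 35 N against the hard stop. An upward force of about 33 N also showed during that push. I did not explain it, and it disappeared when I backed off.
- **Nut:** The last stroke stalled at about 12 N, where turning needs only 1 to 2 N. The wings then lay parallel to the tick marks within about 0.02 rad in the wrist view. The scene view agreed by eye.
- **Loose objects:** The arm passed near none of them and I felt no unexpected contact. I did not measure their positions again before handing in.
- **One disagreement:** My first estimate of the open lip's height was about 5 mm lower than the lip's measured position implied. I allowed for it with extra clearance.
- **At hand-in:** The gripper was clear of the case and nut, with the force near zero. The interface reported no verdict.

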